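# Preset the piece counter and latch it on its dock

## Robot

A 6-joint arm with a two-finger parallel gripper is mounted at the origin on the work surface; the furniture and walls round the work are solid. World frame = base frame: x ahead of the robot, y to its left, z up, the work surface at z = 0. Lengths are in m, angles in rad, forces in N, time in s.
With the tool pointing down it reaches from about 0.3 to 0.875 m from the base axis. Payload 6.4 kg.
Tool frame: the origin (TCP) lies midway between the tips of the shut fingers; the grasp point (between the pads) lies 19 mm behind it (grasp_offset is the distance from the TCP to the grasp point, in m); z points along the fingers, y is the line along which they close (so a half turn about z gives the same grasp; the last joint's range is limited). The gripper opens to 85 mm and grips with 20 to 120 N. Pads are 22 mm wide; open, the fingers measure 114 mm over their backs; the gripper's body (76 mm by 85 mm) begins 54 mm behind the grasp point. The pads swing forward as they close: fully open they stand 13 mm farther back than shut.
Start: joints at [-1.453, 0.181, 1.607, -0, 1.354, -0.206], TCP at [0.183, -0.545, 0.231] pointing down, gripper open.
Joint ranges: [-2.99, 2.99], [-0.89, 2.07], [0.3, 2.58], [-1.14, 4.28], [0, 2.63], [-3.12, 3.12]. Speed limits (rad/s): [2.57, 2.57, 3.01, 3.14, 3.14, 3.14].

## Interface

Orientations are given as a unit quaternion [w, x, y, z].
In Python, from bench import * gives the robot as it stands. The module is installed in compiled form; this text tells all that it offers.
- The arm moves only by the tool servo_tool, never from a script. Its argument "commands" is text: rows parted by semicolons, each of 7 numbers parted by spaces: the turn, a rotation vector about the tool's x, y, z in rad, then the shift along the tool's x, y, z in mm, then the opening, from 0 (shut) to 1 (fully open). In form: wx wy wz dx dy dz claw; .... A call has 1 to 5 rows; each row shifts and turns the commanded pose from where the row before left it, along the tool's axes as they then stand; what a row does not reach is not made up. A row lasts 1/8 s, in which the tool goes at most 62.5 mm and 10.7 degrees, less where a joint would pass 70% of its speed; a pose out of reach is approached as far as the arm can. A call with a gripper value outside its range is refused whole. The fingers move at their own pace and stop on an object; the grip force is fixed at half the most. Time passes only in rows, so rows that do not move let the fingers close. It gives the time, the measured TCP pose, the force, the opening and the grip force at its end, in the units of the state.
- get_obs(): the state, without advancing time (a new reading comes with each control period).
- camera(name): name is "side" or "top"; returns the picture (384x512x3 uint8, blue, green, red); there is no depth.
- calibration(name): a dict with "fx", "fy", "cx", "cy" (pixels), "R" (3x3) and "t" (3): a world point X has camera coordinates R X + t. Camera axes: x right, y down, z forward; pixel columns grow to the right and rows downward; lengths in m; the calibration is good to about 2 mm. A picture is of the moment at which its call begins. calibration takes no time and is no camera call.
- hand_in(): hands the job in; it is judged then, once.
The state is a dict: "time_s": time; "q": joint angles; "dq": joint speeds; "joint_efforts": joint torques, N m; "eef_pos": TCP position; "eef_rot": TCP orientation; "wrist_force": force on the tool from outside, world axes, zero at the start; "torque": the same for the moment, N m; "opening": opening from 0.0 (shut) to 1.0 (fully open); "grasp_force": force on a finger pad.
Only numpy, scipy, OpenCV 4.12 (cv2) and the standard library are available. Lean on these libraries where they do the work, as an engineer would, in place of code of your own. Each camera call takes 0.05 s, during which the arm holds its last target. There are 200 camera calls.

## Task

Lift the piece counter out of its parking cradle and stand it on the black rubber mat. There, roll its thumbwheel until the figure 6 is on top, in line with the red marks; then take the counter again, slide the eye at its back onto the peg of the dock until the yellow gravity flap has fallen down behind the eye, and leave it standing there with the 6 still set. Leave the bead jar and the white reel where they are.

Things in the scene. Friction and masses are not known exactly. Their poses are not given: they have to be found in the camera images.
- counter: loose piece counter, 0.37 kg: light grey box 54 mm long (x), 50 mm wide (y), 72 mm high; origin under the box's centre, z up; a steel stirrup with the eye sticks out of its +x face. In the cradle only its -x and +x faces are free to grip (54 mm along x, one finger going down between box and eye plate). At the dock the +x face is close to the portal, so hold it there across y (50 mm).
- eye (a point): centre of the opening in the counter's upright eye plate, in the counter's frame at x = 74 mm, 21 mm up. Plate: x = 71 to 77 mm, 48 mm wide, 2 to 42 mm up; opening 30 mm wide, 8 to 34 mm up. Two side arms (y = +-18 to +-24 mm, 8 to 20 mm up) join it to the box, leaving 44 mm of open space between box and plate.
- wheel_top (a point): highest point of the white thumbwheel at rest: over the box's middle, 86 mm above the underside, 14 mm above the box's top; axes as the counter's. Two red diamond marks on the box, either side of the wheel, point at the black figure that is set. The axle is sprung: the wheel gives up to 4 mm down (2.4 N at first, 7 N at the end); pressed in 2 mm it can be dragged by friction.
- wheel (a joint): thumbwheel angle; wheel 50 mm diameter, 20 mm wide, axle along the counter's y; figures 0 to 9 with 1.6 mm ribs between. 0.628 rad a figure: 0 = figure 0 on top, 3.77 = figure 6 on top. Grows as the top is rolled towards counter +x (the eye). No clicks: friction, about 0.6 N at the rim, holds it where it is left. Stops at 0 and 5.65.
- cradle: fixed grey parking cradle, origin under its centre, axes as the parked counter's. The counter stands on its 5 mm base between cheeks (inner faces y = +-28 mm, 8 mm thick, x = -19 to 19 mm, tops 75 mm above the table) and low lips at both ends of the box (to 13 mm above the table). Lift it straight up, 80 mm to clear the cheeks.
- mat: fixed black rubber mat, 110 x 110 x 4 mm, origin at the centre of its underside. Mat and cradle stand behind a fixed clear storage tub, 168 mm high, which fills the table from 0.11 to 0.45 m ahead of the robot and 0.10 to 0.34 m to its left: carry things over or round it.
- dock: fixed dock; origin on the table under the flap's hinge; +x is the way the counter is slid in, eye first. Base plate 4 mm thick, x = -130 to 50 mm, 60 mm wide (90 mm from the portal on). Portal at x = -6 to 6 mm: posts y = +-33 to +-43 mm, top 71 mm above the table. Blue stop plate at x = 38 mm stops the eye plate: a counter pushed home on the base plate has its origin at x = -39 mm, y = 0.
- peg_tip (a point): tip of the dock's steel peg, 10 mm thick, which runs along dock x from here (x = -11 mm, y = 0, 25 mm above the table) to the stop plate; axes as the dock's
- flap (a joint): yellow gravity flap, 22 mm wide, hinged on the portal 58 mm above the table, hanging to 34 mm above the table, just over the peg. 0 = hanging; grows as it swings towards dock +x; it cannot swing the other way. The eye plate's top bar swings it up as it is pushed in; it drops to 0 behind the eye plate once the plate's near face is about 27 mm past the hinge.
- bead_jar_1: bystander: jar of beads with red lid, 50 mm diameter, 65 mm high, origin under its centre
- white_reel: bystander: wooden reel with white thread, 40 mm diameter, 52 mm high, origin under its centre

How it is judged:
By the outcome, as a careful person would: the job done as asked, in the order asked, and still so for the second after the job is handed in, with the robot touching nothing.
It also fails if it takes over 72 s, if anything falls off the work surface, if the arm or the gripper's body presses on something with over 40 N, if the wrist force passes 120 N, or if a joint passes its speed limit or range.

## Working session

There is one attempt and no reset: what is moved stays moved. The work goes in short steps, Python scripts to look and compute and a tool call to move; the robot and the scene stay as the last step left them, time stands still between calls to the robot, and variables do not carry over. Pictures are saved under pics/ and viewed, at most 10 in all, crops included, and the job is handed in when it is done.

Besides the shell and the picture viewer there is one more tool, called as name(argument=value, ...), one argument or row to a line, values as JSON. servo_tool: Moves the arm, as the interface text tells. Its arguments: {"type":"object","properties":{"commands":{"type":"string"}},"required":["commands"]}

```bash
mkdir -p pics; python3 - <<'E'
from bench import *
import cv2,numpy as np
for n in("side","top"):
    cv2.imwrite(f"pics/{n}0.png",camera(n)); c=calibration(n)
    print(n,c["fx"],c["fy"],c["cx"],c["cy"],np.round(c["R"],4).tolist(),np.round(c["t"],4).tolist(), (-np.array(c["R"]).T@c["t"]).round(3))
o=get_obs(); print(o["eef_pos"],o["eef_rot"],o["time_s"],o["opening"])
E
```

```text
side 358.22839489313895 358.22839489313895 258.2352777399122 190.8071453608977 [[-0.9431, -0.3324, 0.0101], [-0.2103, 0.5726, -0.7924], [0.2576, -0.7494, -0.6099]] [0.5224, 0.1066, 0.9684] [0.266 0.838 0.67 ]
top 469.6312388024841 469.6312388024841 254.58075754166907 191.373897440424 [[0.0065, -0.9999, -0.0159], [-0.9956, -0.005, -0.0937], [0.0936, 0.0164, -0.9955]] [0.1378, 0.5301, 1.1285] [0.421 0.122 1.175]
[ 0.18291443 -0.54460243  0.23047982] [-7.98673680e-04  9.86921925e-01  1.61197008e-01  1.96071021e-05] 0.1 1.0006729494442863
```

View pics/side0.png

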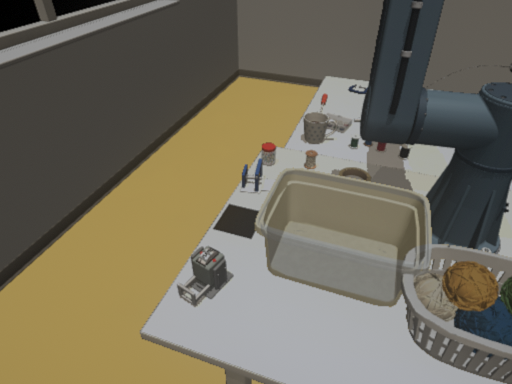

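View pics/top0.png

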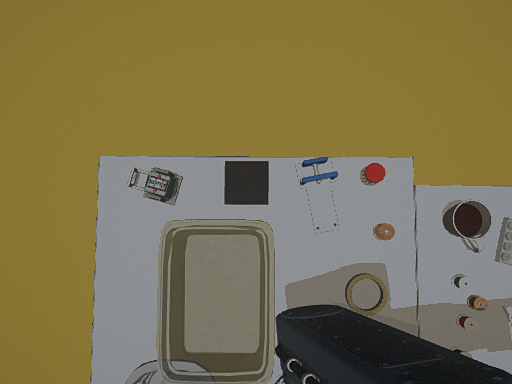

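The side view shows the counter with its eye towards the viewer at about (205,270), the mat at (238,220) and the dock at (255,178). The top view shows the counter at (157,184) with the eye to the left, the mat at (247,183), and the dock portal at (318,172) with its base plate running down to (325,230).

```bash
cat > h.py <<'E'
import numpy as np, cv2
from bench import *
from scipy.spatial.transform import Rotation as Ro
def ray(n,u,v):
    c=calibration(n);R=np.array(c["R"]);t=np.array(c["t"])
    return -R.T@t, R.T@np.array([(u-c["cx"])/c["fx"],(v-c["cy"])/c["fy"],1])
def pl(n,u,v,z):
    o,d=ray(n,u,v); return (o+d*(z-o[2])/d[2]).round(4)
def proj(n,X):
    c=calibration(n);p=np.array(c["R"])@np.array(X)+c["t"]
    return np.array([c["fx"]*p[0]/p[2]+c["cx"],c["fy"]*p[1]/p[2]+c["cy"]]).round(1)
def crop(im,u0,v0,u1,v1,s): return cv2.resize(im[v0:v1,u0:u1],None,fx=s,fy=s,interpolation=cv2.INTER_CUBIC)
E
python3 - <<'E'
from h import *
t=cv2.imread("pics/top0.png");s=cv2.imread("pics/side0.png")
a=np.hstack([crop(t,120,155,190,215,5),crop(t,290,150,350,240,5)[:300]])
a=np.hstack([crop(t,120,155,190,215,5),cv2.resize(crop(t,290,150,350,240,5),(200,300))])
b=np.hstack([crop(s,172,240,242,310,4),crop(s,225,135,295,205,4)])
w=max(a.shape[1],b.shape[1])
p=lambda x:np.pad(x,((0,0),(0,w-x.shape[1]),(0,0)))
cv2.imwrite("pics/c0.png",np.vstack([p(a),p(b)]))
m=(t.max(2)<60).astype(np.uint8); m[:150]=0;m[210:]=0;m[:,:215]=0;m[:,280:]=0
ys,xs=np.nonzero(m);print("mat",xs.min(),xs.max(),ys.min(),ys.max(),pl("top",xs.mean(),ys.mean(),.004),cv2.minAreaRect(np.c_[xs,ys].astype(np.float32)))
E
```

```text
mat 225 267 156 203 [0.555  0.1629 0.004 ] ((246.0, 179.49998474121094), (41.99999237060547, 46.99999237060547), 0.0)
```

View pics/c0.png

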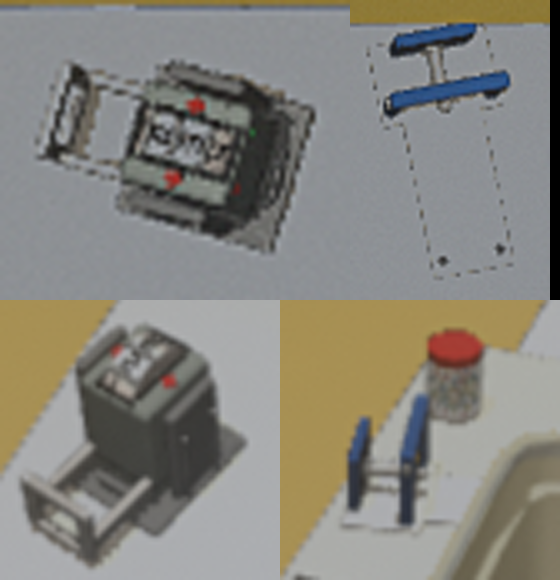

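The crop shows red marks at top-view (159,176) and (155,191), the eye plate at about (134,178), the portal bar ends at (302,181) and (337,174), and the base-plate screws at (318,228) and (335,225).

```bash
python3 - <<'E'
from h import *
def comps(im,m,box):
    k=np.zeros(m.shape,np.uint8);u0,v0,u1,v1=box;k[v0:v1,u0:u1]=m[v0:v1,u0:u1]
    n,l,s,c=cv2.connectedComponentsWithStats(k);return [(c[i].round(2).tolist(),int(s[i,4])) for i in range(1,n) if s[i,4]>1],k
P={}
for n,bx,bb in(("top",(140,165,175,200),(290,150,350,200)),("side",(185,240,235,290),(235,150,270,200))):
    t=cv2.imread(f"pics/{n}0.png").astype(int);b,g,r=t[...,0],t[...,1],t[...,2]
    red=(r>g+50)&(r>b+50); blue=(b>r+40)&(b>g+15)
    c,_=comps(t,red,bx);print(n,"red",[(p,s,pl(n,*p,.077)) for p,s in c])
    c,k=comps(t,blue,bb);print("blue",c)
    l,lab=cv2.connectedComponents(k)
    for i in range(1,l):
        ys,xs=np.nonzero(lab==i)
        if len(xs)>30: print(cv2.boxPoints(cv2.minAreaRect(np.c_[xs,ys].astype(np.float32))).round(1).tolist())
for u,v in((302.5,180.5),(337,174.5)):print("bar",pl("top",u,v,.071))
for u,v in((317.9,228.3),(335.3,224.7)):print("screw",pl("top",u,v,.004))
print("eye",pl("top",134,177.5,.047))
# rectified views of counter top
E
```

```text
top red [([158.86, 175.71], 7, array([0.5606, 0.3666, 0.077 ])), ([154.29, 190.0], 7, array([0.5266, 0.3765, 0.077 ]))]
blue [([315.24, 160.01], 86), ([319.92, 176.4], 159)]
[[302.8999938964844, 160.60000610351562], [326.79998779296875, 156.10000610351562], [327.5, 159.5], [303.6000061035156, 164.0]]
[[301.70001220703125, 177.5], [336.79998779296875, 170.89999389648438], [337.6000061035156, 175.3000030517578], [302.5, 181.89999389648438]]
side red [([200.33, 252.33], 3, array([0.5621, 0.3647, 0.077 ])), ([213.88, 259.88], 8, array([0.5247, 0.3744, 0.077 ]))]
blue [([258.16, 166.34], 44), ([244.42, 169.26], 19)]
[[254.89999389648438, 173.0], [258.8999938964844, 158.6999969482422], [261.70001220703125, 159.5], [257.6000061035156, 173.8000030517578]]
bar [0.5515 0.027  0.071 ]
bar [ 0.5661 -0.0545  0.071 ]
screw [ 0.4401 -0.0166  0.004 ]
screw [ 0.4493 -0.0597  0.004 ]
eye [0.5597 0.4338 0.047 ]
```

```bash
cat >> h.py <<'E'
def plan(x,y,z,yawdeg,n):
    o=get_obs();p=np.array(o["eef_pos"]);w,a,b,c=o["eef_rot"];M=Ro.from_quat([a,b,c,w])
    # remaining tilt correction and yaw about tool z
    r=np.radians(yawdeg);G=Ro.from_matrix(np.array([[np.cos(r),np.sin(r),0],[np.sin(r),-np.cos(r),0],[0,0,-1]]))
    rv=(M.inv()*G).as_rotvec();d=(np.array([x,y,z])-p)/n*1000
    m=M.as_matrix();print("t",round(o["time_s"],2),"pos",p.round(4),"yaw",np.degrees(np.arctan2(m[1,0],m[0,0])).round(2),"open",round(o["opening"],3),"F",np.round(o["wrist_force"],1),"rv",rv.round(3))
    for i in range(n):
        Mi=M*Ro.from_rotvec(rv*i/n); print(*(rv/n).round(3),*Mi.inv().apply(d).round(1))
E
python3 -c "
from h import *
plan(.5435,.371,.231,165,17)"
```

```text
t 0.1 pos [ 0.1829 -0.5446  0.2305] yaw 18.55 open 1.001 F [-0.  -0.  -0.1] rv [-0.000e+00 -2.000e-03 -2.556e+00]
-0.0 -0.0 -0.15 37.2 -44.3 0.1
-0.0 -0.0 -0.15 43.5 -38.2 0.0
-0.0 -0.0 -0.15 48.7 -31.3 0.0
-0.0 -0.0 -0.15 52.8 -23.6 0.0
-0.0 -0.0 -0.15 55.8 -15.5 0.0
-0.0 -0.0 -0.15 57.5 -6.9 0.0
-0.0 -0.0 -0.15 57.9 1.8 0.0
-0.0 -0.0 -0.15 56.9 10.4 0.0
-0.0 -0.0 -0.15 54.7 18.8 -0.0
-0.0 -0.0 -0.15 51.3 26.8 -0.0
-0.0 -0.0 -0.15 46.7 34.2 -0.0
-0.0 -0.0 -0.15 41.1 40.8 -0.0
-0.0 -0.0 -0.15 34.5 46.5 -0.0
-0.0 -0.0 -0.15 27.1 51.1 -0.0
-0.0 -0.0 -0.15 19.2 54.6 -0.0
-0.0 -0.0 -0.15 10.8 56.9 -0.0
-0.0 -0.0 -0.15 2.1 57.8 -0.0
```

servo_tool(
  commands="0 0 -0.15 37 -44 -2; 0 0 -0.15 43 -38 -2; 0 0 -0.15 49 -31 -2; 0 0 -0.15 53 -24 -2; 0 0 -0.15 56 -15 -2",
)

```text
validation failed for argument at $.co...
```

servo_tool(
  commands="0 0 -0.15 57 -7 0; 0 0 -0.15 58 2 0; 0 0 -0.15 57 10 0; 0 0 -0.15 55 19 0; 0 0 -0.15 51 27 0",
)

```text
validation failed for argument at $.co...
```

servo_tool(
  commands="0 0 -0.15 47 34 0; 0 0 -0.15 41 41 0; 0 0 -0.15 34 46 0; 0 0 -0.15 27 51 0; 0 0 -0.15 19 55 0",
)

```text
validation failed for argument at $.co...
```

```bash
python3 -c "
from h import *
plan(.5435,.371,.140,165,3)"
```

```text
t 0.1 pos [ 0.1829 -0.5446  0.2305] yaw 18.55 open 1.001 F [-0.  -0.  -0.1] rv [-0.000e+00 -2.000e-03 -2.556e+00]
-0.0 -0.001 -0.852 211.0 -251.0 30.6
-0.0 -0.001 -0.852 327.9 -6.5 30.4
-0.0 -0.001 -0.852 220.8 242.5 30.2
```

I left out the claw value, so all three calls were refused and nothing moved. Resending with it.

servo_tool(
  commands="0 0 -0.15 37 -44 -2 1; 0 0 -0.15 43 -38 -2 1; 0 0 -0.15 49 -31 -2 1; 0 0 -0.15 53 -24 -2 1; 0 0 -0.15 56 -15 -2 1",
)

```text
time_s: 0.72
eef_pos: [0.2898, -0.2746, 0.241]
eef_rot: [-0.0, 0.858, 0.513, 0.0]
wrist_force: [1.4, -0.2, -0.2]
opening: 1.005
grasp_force: 0.0
```

servo_tool(
  commands="0 0 -0.15 57 -7 0 1; 0 0 -0.15 58 2 0 1; 0 0 -0.15 57 10 0 1; 0 0 -0.15 55 19 0 1; 0 0 -0.15 51 27 0 1",
)

```text
time_s: 1.35
eef_pos: [0.3966, -0.0058, 0.2414]
eef_rot: [0.0, 0.61, 0.792, 0.0]
wrist_force: [0.5, -1.3, 1.0]
opening: 0.999
grasp_force: 0.0
```

servo_tool(
  commands="0 0 -0.15 47 34 0 1; 0 0 -0.15 41 41 0 1; 0 0 -0.15 34 46 0 1; 0 0 -0.15 27 51 0 1; 0 0 -0.15 19 55 0 1",
)

```text
time_s: 1.98
eef_pos: [0.5039, 0.2626, 0.2409]
eef_rot: [-0.0, 0.278, 0.961, -0.0]
wrist_force: [0.5, -1.0, 0.7]
opening: 1.002
grasp_force: 0.0
```

```bash
python3 -c "
from h import *
plan(.5435,.371,.140,165,3)"
```

```text
t 1.98 pos [0.5039 0.2626 0.2409] yaw 147.77 open 1.002 F [ 0.5 -1.   0.7] rv [-0.    -0.    -0.301]
-0.0 -0.0 -0.1 8.1 37.6 33.6
-0.0 -0.0 -0.1 4.3 38.2 33.6
-0.0 -0.0 -0.1 0.4 38.5 33.6
```

servo_tool(
  commands="0 0 -0.1 8 38 10 1; 0 0 -0.1 4 38 30 1; 0 0 -0.1 0 38.5 60 1; 0 0 0 0 0 0 1",
)

```text
time_s: 2.48
eef_pos: [0.5389, 0.3641, 0.1405]
eef_rot: [-0.006, 0.132, 0.991, -0.003]
wrist_force: [-0.4, -0.3, 0.9]
opening: 0.998
grasp_force: 0.0
```

```bash
python3 -c "
from h import *
plan(.5435,.371,.030,165,4)
cv2.imwrite('pics/s1.png',crop(camera('side'),150,180,270,320,4))"
```

```text
t 2.48 pos [0.5389 0.3641 0.1405] yaw 164.8 open 0.998 F [-0.4 -0.3  0.9] rv [-0.008 -0.011 -0.003]
-0.002 -0.003 -0.001 -0.9 2.2 27.6
-0.002 -0.003 -0.001 -0.9 2.1 27.6
-0.002 -0.003 -0.001 -0.8 2.1 27.6
-0.002 -0.003 -0.001 -0.7 2.0 27.6
```

View pics/s1.png

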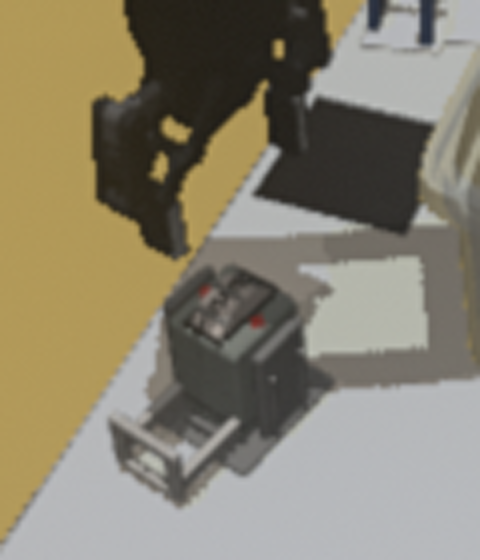

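The open gripper hangs above the counter with its finger line (180,250)–(290,150) parallel to the box-to-eye direction, so I'm descending.

servo_tool(
  commands="-0.004 -0.006 -0.003 -1 3 25 1; -0.004 -0.005 0 -1 3 25 1; 0 0 0 -1 2 25 1; 0 0 0 0 0.5 20 1; 0 0 0 0 0 15 1",
)

```text
time_s: 3.15
eef_pos: [0.55, 0.3718, 0.0396]
eef_rot: [0.007, 0.133, 0.991, 0.004]
wrist_force: [0.8, 0.1, 0.5]
opening: 0.999
grasp_force: 0.0
```

```bash
python3 -c "
from h import *
plan(.5435,.371,.030,165,1)
for X in((.5435,.371,.047),):
  print(proj('side',X))"
```

```text
t 3.15 pos [0.55   0.3718 0.0396] yaw 164.77 open 0.999 F [0.8 0.1 0.5] rv [ 0.009  0.013 -0.004]
0.009 0.013 -0.004 6.2 -2.6 9.5
[207.8 265.6]
```

servo_tool(
  commands="0.009 0.013 -0.004 6 0 0 1; 0 0 0 0 0 0 1",
)

```text
time_s: 3.4
eef_pos: [0.5437, 0.374, 0.0396]
eef_rot: [-0.001, 0.13, 0.992, -0.0]
wrist_force: [0.0, -0.2, -0.1]
opening: 1.005
grasp_force: 0.0
```

```bash
python3 -c "
from h import *
plan(.5435,.371,.030,165,1)"
```

```text
t 3.4 pos [0.5437 0.374  0.0396] yaw 165.08 open 1.005 F [ 0.  -0.2 -0.1] rv [-0.    -0.001  0.001]
-0.0 -0.001 0.001 -0.6 -3.0 9.6
```

Now lower 10 mm, close, then lift straight up slowly.

servo_tool(
  commands="0 0 0 0 -3 5 1; 0 0 0 0 0 5 0.75; 0 0 0 0 0 0 0.3; 0 0 0 0 0 0 0.3; 0 0 0 0 0 0 0.3",
)

```text
time_s: 4.03
eef_pos: [0.5424, 0.3706, 0.0284]
eef_rot: [-0.001, 0.13, 0.992, -0.001]
wrist_force: [0.6, 0.3, -2.8]
opening: 0.623
grasp_force: 64.5
```

servo_tool(
  commands="0 0 0 0 0 0 0.3; 0 0 0 0 0 0 0.3",
)

```text
time_s: 4.28
eef_pos: [0.5423, 0.3706, 0.0284]
eef_rot: [-0.001, 0.13, 0.992, -0.001]
wrist_force: [0.2, -0.8, -4.0]
opening: 0.623
grasp_force: 64.6
```

servo_tool(
  commands="0 0 0 0 0 -10 0.3; 0 0 0 0 0 -20 0.3; 0 0 0 0 0 -30 0.3; 0 0 0 0 0 -35 0.3; 0 0 0 0 0 -35 0.3",
)

```text
time_s: 4.9
eef_pos: [0.5431, 0.3709, 0.1616]
eef_rot: [-0.0, 0.13, 0.992, 0.0]
wrist_force: [-0.8, -0.2, -2.7]
opening: 0.624
grasp_force: 64.3
```

```bash
python3 -c "
from h import *
plan(.551,.163,.125,100.6,8)
cv2.imwrite('pics/s2.png',camera('side'))
cv2.imwrite('pics/t2.png',camera('top'))"
```

```text
t 4.9 pos [0.5431 0.3709 0.1616] yaw 165.06 open 0.624 F [-0.8 -0.2 -2.7] rv [-0.000e+00 -1.000e-03  1.125e+00]
-0.0 -0.0 0.141 -7.7 -24.9 4.6
-0.0 -0.0 0.141 -11.1 -23.5 4.6
-0.0 -0.0 0.141 -14.3 -21.8 4.6
-0.0 -0.0 0.141 -17.2 -19.5 4.6
-0.0 -0.0 0.141 -19.7 -16.9 4.6
-0.0 -0.0 0.141 -21.9 -14.0 4.6
-0.0 -0.0 0.141 -23.7 -10.8 4.6
-0.0 -0.0 0.141 -24.9 -7.4 4.6
```

servo_tool(
  commands="0 0 0.07 -8 -25 0 0.3; 0 0 0.14 -11 -24 0 0.3; 0 0 0.14 -14 -22 0 0.3; 0 0 0.14 -17 -19 0 0.3; 0 0 0.14 -20 -17 0 0.3",
)

```text
time_s: 5.62
eef_pos: [0.5547, 0.24, 0.1578]
eef_rot: [-0.001, 0.433, 0.901, -0.001]
wrist_force: [0.1, -0.5, -3.8]
opening: 0.625
grasp_force: 64.3
```

servo_tool(
  commands="0 0 0.14 -22 -14 10 0.3; 0 0 0.14 -24 -11 15 0.3; 0 0 0.14 -25 -7 20 0.3; 0 0 0.07 0 0 20 0.3; 0 0 0 0 0 0 0.3",
)

```text
time_s: 6.25
eef_pos: [0.5622, 0.1625, 0.0913]
eef_rot: [-0.003, 0.637, 0.771, -0.003]
wrist_force: [0.1, 0.9, -4.0]
opening: 0.622
grasp_force: 64.5
```

```bash
python3 -c "
from h import *
plan(.546,.163,.032,100.6,5)"
```

```text
t 6.25 pos [0.5622 0.1625 0.0913] yaw 100.89 open 0.622 F [ 0.1  0.9 -4. ] rv [-0.007 -0.001  0.005]
-0.001 -0.0 0.001 0.7 -3.1 11.9
-0.001 -0.0 0.001 0.7 -3.1 11.9
-0.001 -0.0 0.001 0.7 -3.1 11.9
-0.001 -0.0 0.001 0.7 -3.1 11.9
-0.001 -0.0 0.001 0.7 -3.1 11.9
```

servo_tool(
  commands="-0.007 -0.001 0.005 3 -14 15 0.3; 0 0 0 0 0 20 0.3; 0 0 0 0 0 15 0.3; 0 0 0 0 0 6 0.3; 0 0 0 0 0 4 0.3",
)

```text
time_s: 6.88
eef_pos: [0.5506, 0.1634, 0.0339]
eef_rot: [0.002, 0.639, 0.77, 0.002]
wrist_force: [0.1, 0.1, -3.9]
opening: 0.623
grasp_force: 64.8
```

servo_tool(
  commands="0 0 0 0 0 2 0.3; 0 0 0 0 0 0 0.3",
)

```text
time_s: 7.12
eef_pos: [0.5505, 0.1633, 0.0321]
eef_rot: [0.002, 0.639, 0.769, 0.002]
wrist_force: [0.2, 0.1, -3.3]
opening: 0.622
grasp_force: 64.8
```

```bash
python3 -c "
from h import *
plan(.546,.163,.0274,100.6,1)"
```

```text
t 7.12 pos [0.5505 0.1633 0.0321] yaw 100.6 open 0.622 F [ 0.2  0.1 -3.3] rv [0.005 0.001 0.   ]
0.005 0.001 0.0 0.6 -4.5 4.6
```

servo_tool(
  commands="0.005 0 0 0 0 2 0.3; 0 0 0 0 0 1.5 0.3; 0 0 0 0 0 1 0.3; 0 0 0 0 0 0.5 0.3; 0 0 0 0 0 0 0.3",
)

```text
time_s: 7.75
eef_pos: [0.5503, 0.1632, 0.0274]
eef_rot: [0.0, 0.639, 0.769, -0.0]
wrist_force: [-2.7, -1.2, 5.3]
opening: 0.624
grasp_force: 65.6
```

servo_tool(
  commands="0 0 0 0 0 0 0.75; 0 0 0 0 0 0 1; 0 0 0 0 0 0 1; 0 0 0 0 0 -20 1; 0 0 0 0 0 -50 1",
)

```text
time_s: 8.38
eef_pos: [0.5483, 0.1631, 0.0962]
eef_rot: [-0.001, 0.639, 0.769, -0.002]
wrist_force: [1.0, -0.1, -0.0]
opening: 0.999
grasp_force: 0.0
```

servo_tool(
  commands="0 0 0 0 0 -60 1; 0 0 0 -60 0 0 0; 0 0 0 -60 0 0 0; 0 0 0 -60 0 0 0; 0 0 0 -60 0 0 0",
)

```text
time_s: 9.0
eef_pos: [0.595, -0.0744, 0.159]
eef_rot: [0.001, 0.639, 0.769, 0.0]
wrist_force: [1.4, 0.0, -0.3]
opening: 0.146
grasp_force: 0.0
```

```bash
python3 - <<'E'
from h import *
plan(.5503,.1632,.16,100.6,1)
t=camera("top");s=camera("side")
cv2.imwrite("pics/t3.png",t);cv2.imwrite("pics/s3.png",s)
C=np.array([.5503,.1632]);r=np.radians(10.6);ex=np.array([np.cos(r),np.sin(r)]);ey=np.array([-ex[1],ex[0]])
q=[(-40,30),(100,30),(100,-30),(-40,-30)]
out=[]
for n,im in(("top",t),("side",s)):
    # plain rectification onto plane at z=.083, counter x to the right
    src=np.float32([proj(n,[*(C+ex*a/1000+ey*b/1000),.085]) for a,b in q])
    H=cv2.getPerspectiveTransform(src,np.float32([(0,0),(770,0),(770,290),(0,290)]))
    out.append(cv2.warpPerspective(im,H,(770,290),flags=cv2.INTER_CUBIC))
cv2.imwrite("pics/c3.png",np.vstack(out))
E
```

```text
t 9.0 pos [ 0.595  -0.0744  0.159 ] yaw 100.61 open 0.146 F [ 1.4  0.  -0.3] rv [0.002 0.002 0.   ]
0.002 0.002 0.0 241.8 -0.1 -1.5
```

View pics/c3.png

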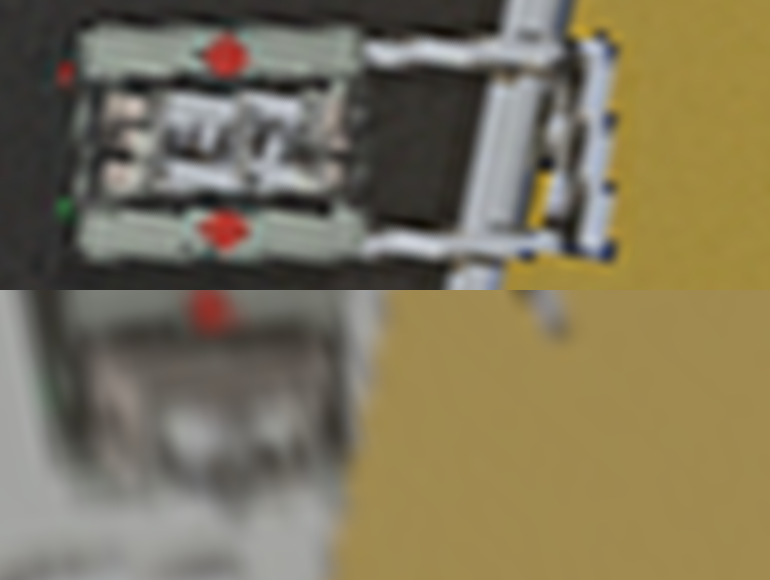

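The rectified top view shows the red marks at x≈224 px. Two figures straddle them at x≈200 and x≈265, too blurred to read, so I'll enlarge that part from two frames.

```bash
python3 - <<'E'
from h import *
out=[]
def rect(f,n,C,deg,zb):
    r=np.radians(deg);ex=np.array([np.cos(r),np.sin(r)]);ey=np.array([-ex[1],ex[0]])
    q=[(-20,12),(20,12),(20,-12),(-20,-12)]
    src=np.float32([proj(n,[*(np.array(C)+ex*a/1000+ey*b/1000),zb+.084]) for a,b in q])
    H=cv2.getPerspectiveTransform(src,np.float32([(0,0),(480,0),(480,288),(0,288)]))
    im=cv2.warpPerspective(cv2.imread(f),H,(480,288),flags=cv2.INTER_CUBIC)
    g=cv2.normalize(cv2.cvtColor(im,cv2.COLOR_BGR2GRAY),None,0,255,cv2.NORM_MINMAX); return cv2.resize(g,(370,222))
a=rect("pics/t3.png","top",(.5503,.1632),10.6,.004);b=rect("pics/t0.png","top",(.5435,.371),75,.005) if False else rect("pics/top0.png","top",(.5435,.371),75,.005)
c=rect("pics/side0.png","side",(.5435,.371),75,.005);d=rect("pics/s3.png","side",(.5503,.1632),10.6,.004)
cv2.imwrite("pics/z3.png",np.vstack([np.hstack([a,b]),np.hstack([c,d])]))
plan(.535,.15,.16,10.6,9)
# marks check in t3
t=cv2.imread("pics/t3.png").astype(int);m=((t[...,2]>t[...,1]+50)&(t[...,2]>t[...,0]+50)).astype(np.uint8);m[:,:200]=0;m[:,290:]=0;m[:150]=0;m[210:]=0
n,l,s,cc=cv2.connectedComponentsWithStats(m)
for i in range(1,n):print(cc[i].round(1),s[i,4],pl("top",*cc[i],.076))
E
```

```text
t 9.1 pos [ 0.5957 -0.0787  0.159 ] yaw 100.26 open 0.004 F [-0.1  1.2  0.1] rv [0.005 0.002 1.565]
0.001 0.0 0.174 26.2 -2.1 -0.2
0.001 0.0 0.174 25.4 -6.6 -0.2
0.001 0.0 0.174 23.9 -10.9 -0.2
0.001 0.0 0.174 21.7 -14.9 -0.2
0.001 0.0 0.174 18.8 -18.4 -0.2
0.001 0.0 0.174 15.3 -21.4 -0.2
0.001 0.0 0.174 11.4 -23.7 -0.2
0.001 0.0 0.174 7.1 -25.3 -0.1
0.001 0.0 0.174 2.6 -26.2 -0.1
[251.9 178.3] 9 [0.5555 0.1466 0.076 ]
[236.9 180.9] 8 [0.5493 0.1819 0.076 ]
[240.5 193. ] 2 [0.5206 0.1731 0.076 ]
```

View pics/z3.png

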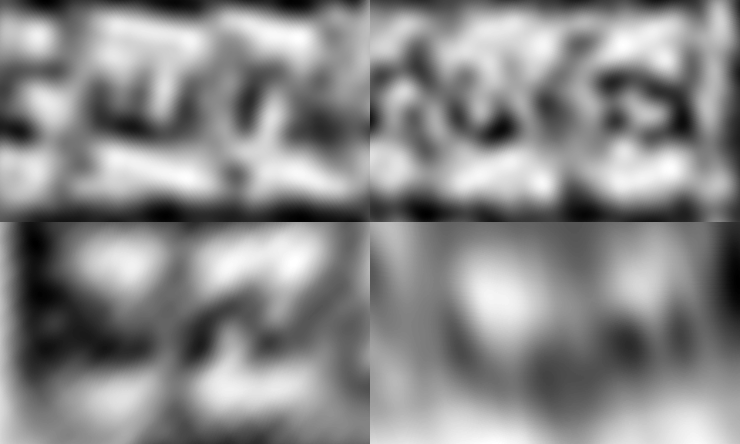

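The enlargement reads as a sideways 3 left of the marks and a 2 right of them. That puts the wheel about 0.2 rad short of 3, so 6 needs about 52 mm of roll towards +x, done in strokes with checks.

servo_tool(
  commands="0 0 0.174 27 -2 0 0; 0 0 0.174 26 -7 0 0; 0 0 0.174 25 -11 0 0; 0 0 0.174 22 -15 0 0; 0 0 0.174 19 -18 0 0",
)

```text
time_s: 9.72
eef_pos: [0.5598, 0.0586, 0.1583]
eef_rot: [0.001, 0.905, 0.426, 0.0]
wrist_force: [-0.4, 0.6, 1.2]
opening: 0.002
grasp_force: 0.0
```

servo_tool(
  commands="0 0 0.174 15 -21 0 0; 0 0 0.174 11 -24 0 0; 0 0 0.174 7 -26 0 0; 0 0 0.174 3 -27 0 0; 0 0 0 0 0 0 0",
)

```text
time_s: 10.35
eef_pos: [0.5313, 0.1616, 0.1579]
eef_rot: [0.0, 0.995, 0.096, 0.001]
wrist_force: [-0.4, -0.5, 0.5]
opening: -0.001
grasp_force: 0.0
```

servo_tool(
  commands="0 0 0 0 0 0 0",
)

```text
time_s: 10.48
eef_pos: [0.532, 0.1596, 0.1576]
eef_rot: [0.001, 0.995, 0.096, 0.0]
wrist_force: [0.3, -0.4, -0.0]
opening: -0.002
grasp_force: 0.0
```

```bash
python3 -c "
from h import *
plan(.5406,.1622,.094,10.3,1)"
```

```text
t 10.47 pos [0.532  0.1596 0.1576] yaw 11.06 open -0.002 F [ 0.3 -0.4 -0. ] rv [ 0.001 -0.001  0.013]
0.001 -0.001 0.013 8.9 -1.0 63.6
```

servo_tool(
  commands="0 0 0.013 9 -1 30 0; 0 0 0 0 0 28 0; 0 0 0 0 0 4 0; 0 0 0 0 0 4 0; 0 0 0 0 0 0 0",
)

```text
time_s: 11.1
eef_pos: [0.5412, 0.162, 0.0917]
eef_rot: [0.001, 0.996, 0.088, 0.001]
wrist_force: [1.1, 0.3, -0.2]
opening: 0.001
grasp_force: 0.0
```

servo_tool(
  commands="0 0 0 0 0 2 0; 0 0 0 0 0 2 0; 0 0 0 0 0 0 0",
)

```text
time_s: 11.48
eef_pos: [0.5412, 0.1623, 0.0876]
eef_rot: [0.001, 0.996, 0.088, 0.001]
wrist_force: [-0.7, -0.6, 4.6]
opening: -0.003
grasp_force: 2.2
```

servo_tool(
  commands="0 0 0 5 0 0.4 0; 0 0 0 5 0 0 0; 0 0 0 5 0 0 0; 0 0 0 5 0 0 0; 0 0 0 5 0 0 0",
)

```text
time_s: 12.1
eef_pos: [0.5664, 0.1669, 0.0872]
eef_rot: [0.0, 0.996, 0.088, 0.001]
wrist_force: [0.5, -0.3, 5.1]
opening: -0.005
grasp_force: 2.1
```

servo_tool(
  commands="0 0 0 0 0 0 0; 0 0 0 0 0 -15 0; 0 0 0 -25 0 -5 0; 0 0 0 0 0 0 0",
)

```text
time_s: 12.6
eef_pos: [0.5388, 0.1623, 0.1065]
eef_rot: [0.0, 0.996, 0.088, -0.001]
wrist_force: [-0.4, -0.0, 0.1]
opening: -0.0
grasp_force: 0.0
```

```bash
python3 -c "
from h import *
plan(.5406,.1622,.0875,10.3,1)
cv2.imwrite('pics/s4.png',camera('side'))"
```

```text
t 12.6 pos [0.5388 0.1623 0.1065] yaw 10.14 open -0.0 F [-0.4 -0.   0.1] rv [ 0.001  0.002 -0.003]
0.001 0.002 -0.003 1.8 0.4 19.0
```

servo_tool(
  commands="0 0 0 2 0 14 0; 0 0 0 0 0 5 0; 0 0 0 0 0 0 0; 0 0 0 5 0 0 0; 0 0 0 5 0 0 0",
)

```text
time_s: 13.28
eef_pos: [0.5532, 0.1644, 0.0876]
eef_rot: [0.001, 0.996, 0.088, 0.0]
wrist_force: [0.4, -0.0, 6.6]
opening: -0.0
grasp_force: 3.0
```

servo_tool(
  commands="0 0 0 5 0 0 0; 0 0 0 5 0 0 0; 0 0 0 4 0 0 0; 0 0 0 0 0 0 0; 0 0 0 0 0 -15 0",
)

```text
time_s: 13.9
eef_pos: [0.5643, 0.1666, 0.101]
eef_rot: [0.001, 0.996, 0.088, -0.002]
wrist_force: [-0.8, -0.8, -0.6]
opening: -0.001
grasp_force: 0.0
```

servo_tool(
  commands="0 0 0 -10 60 -40 0; 0 0 0 0 60 0 0; 0 0 0 0 60 0 0; 0 0 0 0 60 0 0; 0 0 0 0 0 0 0",
)

```text
time_s: 14.52
eef_pos: [0.5985, -0.067, 0.1376]
eef_rot: [0.001, 0.996, 0.086, 0.0]
wrist_force: [0.1, -0.3, 0.1]
opening: 0.004
grasp_force: 0.0
```

```bash
cat >> h.py <<'E'
def rect(im,n,C,deg,zb=.004,h=.084):
    r=np.radians(deg);ex=np.array([np.cos(r),np.sin(r)]);ey=np.array([-ex[1],ex[0]])
    q=[(-27,25),(27,25),(27,-25),(-27,-25)]
    src=np.float32([proj(n,[*(np.array(C)+ex*a/1000+ey*b/1000),zb+h]) for a,b in q])
    H=cv2.getPerspectiveTransform(src,np.float32([(0,0),(540,0),(540,500),(0,500)]))
    return cv2.warpPerspective(im,H,(540,500),flags=cv2.INTER_CUBIC)
def marks(t):
    t=t.astype(int);w=np.clip(np.minimum(t[...,2]-t[...,1],t[...,2]-t[...,0])-30,0,None).astype(float)
    w[:,:200]=0;w[:,290:]=0;w[:165]=0;w[:,:][188:]=0
    n,l,s,c=cv2.connectedComponentsWithStats((w>0).astype(np.uint8));o=[]
    for i in range(1,n):
        ys,xs=np.nonzero(l==i);ww=w[ys,xs];o.append((np.array([(xs*ww).sum(),(ys*ww).sum()])/ww.sum(),ww.sum()))
    return sorted(o,key=lambda a:-a[1])[:2]
E
python3 - <<'E'
from h import *
t=camera("top");cv2.imwrite("pics/t5.png",t);t3=cv2.imread("pics/t3.png")
for k in(t3,t):
    m=marks(k);P=[pl("top",*a,.076) for a,_ in m];d=P[0]-P[1];d=d if d[1]>0 else -d
    print([a.round(2) for a,_ in m],(P[0]+P[1])/2,np.degrees(np.arctan2(d[1],d[0]))-90)
C=((P[0]+P[1])/2)[:2]
cv2.imwrite("pics/z5.png",cv2.resize(np.hstack([rect(t3,"top",C,10.3),rect(t,"top",C,10.3)]),(800,370)))
plan(.5406,.1622,.12,10.3,4)
E
```

```text
[array([251.92, 178.3 ]), array([236.89, 180.9 ])] [0.55235 0.1642  0.076  ] 10.091057238888865
[array([251.92, 178.3 ]), array([236.9 , 180.91])] [0.55235 0.1642  0.076  ] 10.091057238888865
t 14.57 pos [ 0.598  -0.0645  0.1372] yaw 9.91 open 0.004 F [-0.5  1.3 -0.6] rv [ 0.001  0.001 -0.007]
0.0 0.0 -0.002 -4.4 -58.3 4.3
0.0 0.0 -0.002 -4.3 -58.3 4.3
0.0 0.0 -0.002 -4.2 -58.3 4.3
0.0 0.0 -0.002 -4.1 -58.3 4.3
```

View pics/z5.png

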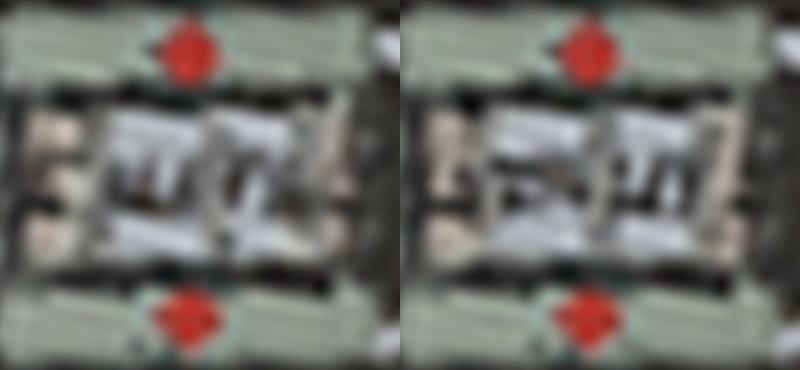

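The red marks sit at x≈589 in the right panel and the counter has not moved. The rib between two figures is at x≈598 and the next at x≈485. Allowing for parallax, the marks fall on the 5/6 rib, so about 9 mm more roll is needed.

servo_tool(
  commands="0 0 0 -4 -58 0 0; 0 0 0 -4 -58 0 0; 0 0 0 -2 -58 5 0; 0 0 0 0 -58 20 0; 0 0 0 0 0 0 0",
)

```text
time_s: 15.2
eef_pos: [0.5437, 0.1691, 0.1101]
eef_rot: [0.0, 0.996, 0.092, -0.002]
wrist_force: [-0.0, -0.5, 0.5]
opening: 0.001
grasp_force: 0.0
```

servo_tool(
  commands="0 0 0 0 0 0 0",
)

```text
time_s: 15.32
eef_pos: [0.547, 0.1649, 0.1119]
eef_rot: [0.001, 0.996, 0.09, -0.0]
wrist_force: [0.4, -0.1, 0.0]
opening: 0.002
grasp_force: 0.0
```

```bash
python3 -c "
from h import *
plan(.5475,.1633,.0876,10.3,1)"
```

```text
t 15.32 pos [0.547  0.1649 0.1119] yaw 10.27 open 0.002 F [ 0.4 -0.1  0. ] rv [ 0.001  0.001 -0.001]
0.001 0.001 -0.001 0.2 1.7 24.3
```

servo_tool(
  commands="0 0 0 0 1 15 0; 0 0 0 0 0 9 0; 0 0 0 0 0 0 0; 0 0 0 3 0 0 0; 0 0 0 3 0 0 0",
)

```text
time_s: 15.95
eef_pos: [0.555, 0.1631, 0.0882]
eef_rot: [0.001, 0.996, 0.087, 0.001]
wrist_force: [0.2, -0.2, 4.5]
opening: -0.002
grasp_force: 2.3
```

servo_tool(
  commands="0 0 0 3 0 0 0; 0 0 0 0 0 0 0; 0 0 0 0 0 -15 0; 0 0 0 0 60 -40 0; 0 0 0 0 60 0 1",
)

```text
time_s: 16.58
eef_pos: [0.5781, 0.0543, 0.1409]
eef_rot: [0.001, 0.996, 0.09, 0.002]
wrist_force: [0.7, -0.6, 0.1]
opening: 0.201
grasp_force: 0.0
```

servo_tool(
  commands="0 0 0 0 60 0 1; 0 0 0 0 60 0 1; 0 0 0 0 0 0 1",
)

```text
time_s: 16.95
eef_pos: [0.5977, -0.0678, 0.138]
eef_rot: [0.001, 0.996, 0.086, -0.0]
wrist_force: [0.1, 1.1, 0.2]
opening: 0.848
grasp_force: 0.0
```

```bash
python3 - <<'E'
from h import *
t=camera("top");cv2.imwrite("pics/t6.png",t)
m=marks(t);P=[pl("top",*a,.076) for a,_ in m];print((P[0]+P[1])/2)
C=((P[0]+P[1])/2)[:2];z=rect(t,"top",C,10.3)
# dock crop
cv2.imwrite("pics/z6.png",cv2.resize(np.hstack([z,cv2.resize(crop(t,290,150,350,210,8),(500,500))]),(800,385)))
plan(*C,.12,10.1,4)
E
```

```text
[0.55235 0.1642  0.076  ]
t 17.0 pos [ 0.5971 -0.0654  0.1377] yaw 9.92 open 0.927 F [-0.4 -0.1  0.1] rv [ 0.     0.001 -0.003]
0.0 0.0 -0.001 -1.1 -58.5 4.4
0.0 0.0 -0.001 -1.1 -58.5 4.4
0.0 0.0 -0.001 -1.1 -58.5 4.4
0.0 0.0 -0.001 -1.0 -58.5 4.4
```

View pics/z6.png

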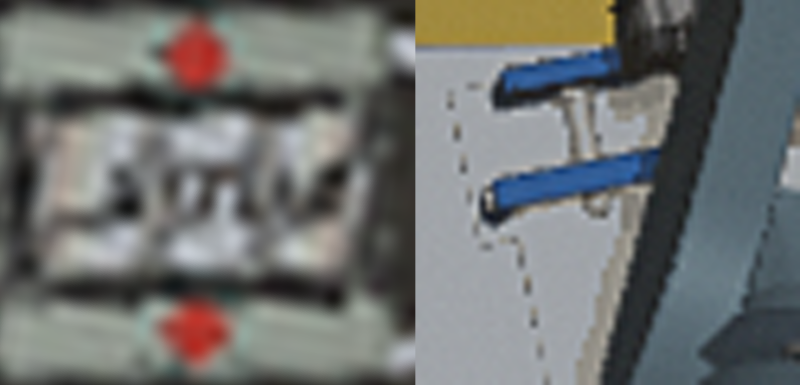

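The marks at x≈196, corrected for parallax to about 207, lie midway between ribs at 148 and 265, so a figure is centred. It looks like a sideways 6 with the 7 to its left. I'll confirm the figure upright and work out the dock's pose.

```bash
python3 - <<'E'
from h import *
C=(.5524,.1642);L=[]
for f in("t3","t5","t6"):
    z=rect(cv2.imread(f"pics/{f}.png"),"top",C,10.3)[120:380]
    z=cv2.rotate(z,cv2.ROTATE_90_COUNTERCLOCKWISE);z=cv2.GaussianBlur(z,(0,0),6)
    g=cv2.cvtColor(z,cv2.COLOR_BGR2GRAY);L.append(np.clip((g.astype(float)-60)*1.6,0,255).astype(np.uint8));L.append(np.zeros((540,8),np.uint8))
cv2.imwrite("pics/z7.png",np.hstack(L)[:, :800])
far=[pl("top",u,v,.071) for u,v in((301.2,177.5),(337.3,170.9))]
print("bar far edge",far,np.linalg.norm(far[0]-far[1]))
d=far[0]-far[1];a=np.degrees(np.arctan2(d[1],d[0]))-90;print("ang",a)
m=(far[0]+far[1])/2;r=np.radians(a);ex=np.array([np.cos(r),np.sin(r)])
print("origin from bar",m[:2]-.006*ex)
print("peg tip",pl("top",318.4,182.3,.025),"-> origin",pl("top",318.4,182.3,.025)[:2]+.011*ex)
s=(pl("top",317.9,228.3,.004)+pl("top",335.3,224.7,.004))/2
print("screws mid",s,"angle to portal",np.degrees(np.arctan2(*(m-s)[[1,0]])), "dist",np.linalg.norm((m-s)[:2]))
E
```

```text
bar far edge [array([0.5586, 0.03  , 0.071 ]), array([ 0.5747, -0.0553,  0.071 ])] 0.08680610577603398
ang 10.688583715885244
origin from bar [ 0.5607541  -0.01376282]
peg tip [ 0.5526 -0.016   0.025 ] -> origin [ 0.56340915 -0.01395982]
screws mid [ 0.4447  -0.03815  0.004  ] angle to portal 11.81049679653448 dist 0.12458752947225497
```

View pics/z7.png

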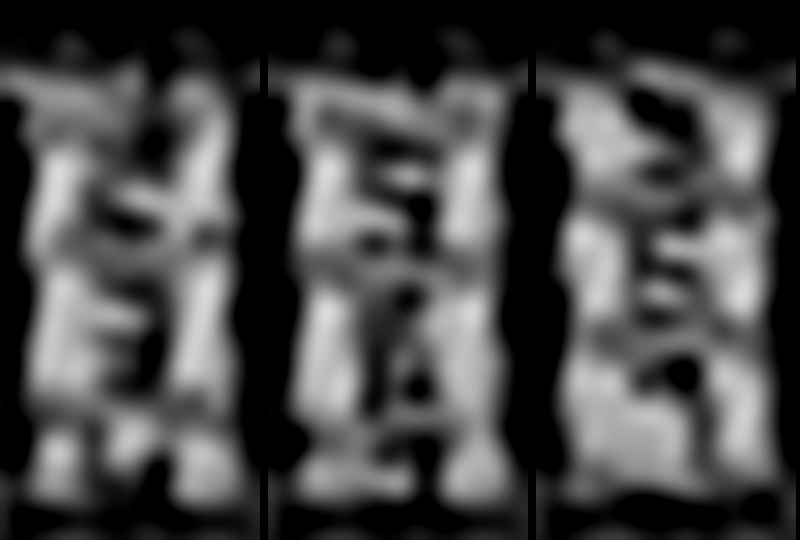

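Upright, the panels read 2/3, then 5/6, then 5/6/7 with the 6 centred on the marks. Now grip across y, at tool yaw ≈10°.

servo_tool(
  commands="0 0 0 -1 -58 0 1; 0 0 0 -1 -58 0 1; 0 0 0 -1 -58 0 1; 0 0 0 -1 -58 0 1; 0 0 0 0 0 0 1",
)

```text
time_s: 17.62
eef_pos: [0.5501, 0.1694, 0.1373]
eef_rot: [-0.0, 0.996, 0.092, -0.001]
wrist_force: [-0.5, 0.6, 0.4]
opening: 1.005
grasp_force: 0.0
```

servo_tool(
  commands="0 0 0 0 0 0 1; 0 0 0 0 0 0 1",
)

```text
time_s: 17.88
eef_pos: [0.5528, 0.1632, 0.1374]
eef_rot: [0.001, 0.996, 0.088, -0.0]
wrist_force: [-0.3, -0.3, -0.4]
opening: 1.007
grasp_force: 0.0
```

```bash
python3 -c "
from h import *
plan(.5524,.1642,.030,10.1,4)"
```

```text
t 17.88 pos [0.5528 0.1632 0.1374] yaw 10.08 open 1.007 F [-0.3 -0.3 -0.4] rv [ 0.001  0.    -0.   ]
0.0 0.0 -0.0 -0.0 -0.3 26.8
0.0 0.0 -0.0 -0.0 -0.3 26.8
0.0 0.0 -0.0 -0.1 -0.3 26.8
0.0 0.0 -0.0 -0.1 -0.3 26.8
```

servo_tool(
  commands="0 0 0 0 -1 30 1; 0 0 0 0 0 30 1; 0 0 0 0 0 25 1; 0 0 0 0 0 15 1; 0 0 0 0 0 7 1",
)

```text
time_s: 18.5
eef_pos: [0.5526, 0.164, 0.0297]
eef_rot: [0.001, 0.996, 0.088, -0.001]
wrist_force: [0.1, -0.1, 0.6]
opening: 1.0
grasp_force: 0.0
```

servo_tool(
  commands="0 0 0 0 0 0 0.7; 0 0 0 0 0 0 0.3; 0 0 0 0 0 0 0.3; 0 0 0 0 0 0 0.3; 0 0 0 0 0 0 0.3",
)

```text
time_s: 19.12
eef_pos: [0.5537, 0.1649, 0.0316]
eef_rot: [0.001, 0.996, 0.088, 0.001]
wrist_force: [0.8, -1.1, 6.2]
opening: 0.579
grasp_force: 63.4
```

servo_tool(
  commands="0 0 0 0 0 -5 0.3; 0 0 0 0 0 -15 0.3; 0 0 0 0 0 -25 0.3; 0 0 0 0 0 -30 0.3; 0 0 0 0 0 -25 0.3",
)

```text
time_s: 19.75
eef_pos: [0.5524, 0.1651, 0.132]
eef_rot: [0.0, 0.996, 0.088, 0.0]
wrist_force: [-0.0, 0.6, -4.3]
opening: 0.581
grasp_force: 62.8
```

```bash
python3 -c "
from h import *
plan(.4579,-.0338,.13,11,6)
plan(.4579,-.0338,.13,11,1)"
```

```text
t 19.75 pos [0.5524 0.1651 0.132 ] yaw 10.14 open 0.581 F [-0.   0.6 -4.3] rv [ 0.001 -0.    -0.015]
0.0 -0.0 -0.003 -21.3 29.9 0.4
0.0 -0.0 -0.003 -21.4 29.8 0.4
0.0 -0.0 -0.003 -21.5 29.7 0.3
0.0 -0.0 -0.003 -21.6 29.7 0.3
0.0 -0.0 -0.003 -21.6 29.6 0.3
0.0 -0.0 -0.003 -21.7 29.6 0.3
t 19.75 pos [0.5524 0.1651 0.132 ] yaw 10.14 open 0.581 F [-0.   0.6 -4.3] rv [ 0.001 -0.    -0.015]
0.001 -0.0 -0.015 -128.1 179.1 2.1
```

servo_tool(
  commands="0 0 -0.015 0 35 0 0.3; 0 0 0 -5 45 0 0.3; 0 0 0 -28 45 0 0.3; 0 0 0 -35 35 0 0.3; 0 0 0 -35 19 0 0.3",
)

```text
time_s: 20.38
eef_pos: [0.4841, -0.0321, 0.131]
eef_rot: [0.001, 0.995, 0.095, -0.0]
wrist_force: [-0.4, -0.2, -4.5]
opening: 0.579
grasp_force: 63.3
```

servo_tool(
  commands="0 0 0 -25 0 5 0.3; 0 0 0 0 0 30 0.3; 0 0 0 0 0 25 0.3; 0 0 0 0 0 0 0.3; 0 0 0 0 0 0 0.3",
)

```text
time_s: 21.0
eef_pos: [0.4612, -0.0354, 0.0716]
eef_rot: [0.001, 0.995, 0.096, 0.0]
wrist_force: [0.3, -0.3, -3.3]
opening: 0.578
grasp_force: 63.4
```

```bash
python3 - <<'E'
from h import *
plan(.4579,-.0338,.0335,11,1)
t=camera("top");s=camera("side");cv2.imwrite("pics/t8.png",t);cv2.imwrite("pics/s8.png",s)
cv2.imwrite("pics/c8.png",np.hstack([crop(t,280,150,360,250,5),crop(s,220,130,300,230,5)]))
E
```

```text
t 21.0 pos [ 0.4612 -0.0354  0.0716] yaw 11.0 open 0.578 F [ 0.3 -0.3 -3.3] rv [ 0.002 -0.001 -0.   ]
0.002 -0.001 -0.0 -2.9 -2.3 38.1
```

servo_tool(
  commands="0 0 0 -2 -2 15 0.3; 0 0 0 0 0 15 0.3; 0 0 0 0 0 8 0.3; 0 0 0 0 0 0 0.3; 0 0 0 0 0 0 0.3",
)

```text
time_s: 21.72
eef_pos: [0.4581, -0.0338, 0.0322]
eef_rot: [0.0, 0.995, 0.096, -0.0]
wrist_force: [0.5, 0.5, -2.7]
opening: 0.58
grasp_force: 63.9
```

```bash
python3 - <<'E'
from h import *
plan(.5227,-.0212,.0335,11,1)
t=camera("top");s=camera("side");cv2.imwrite("pics/t8.png",t);cv2.imwrite("pics/s8.png",s)
cv2.imwrite("pics/c8.png",np.hstack([crop(t,280,150,360,250,5),crop(s,220,130,300,230,5)]))
E
```

```text
t 21.73 pos [ 0.4581 -0.0338  0.0322] yaw 10.99 open 0.58 F [ 0.5  0.5 -2.7] rv [ 0.001  0.001 -0.   ]
0.001 0.001 -0.0 65.8 -0.0 -1.3
```

View pics/c8.png

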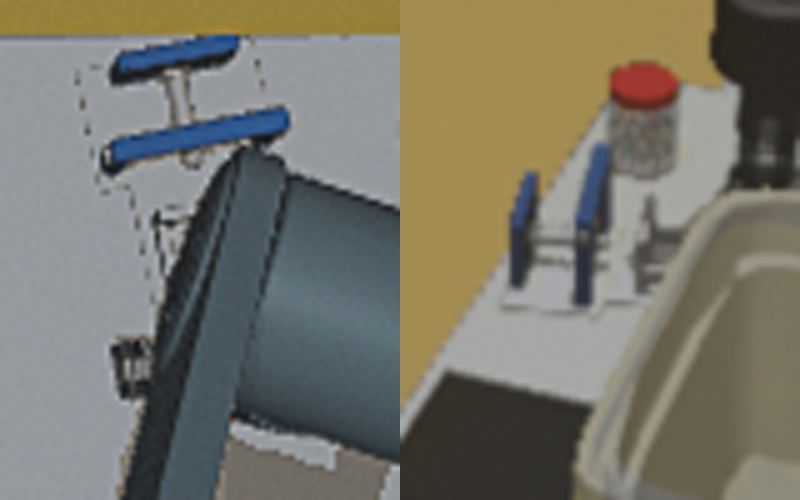

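The side view (right half) shows the eye plate at (650,245) level with the peg. The top view shows the plate's left end at (157,212) centred over the base plate to within about 2 mm. Sliding in.

servo_tool(
  commands="0 0 0 8 0 -1 0.3; 0 0 0 10 0 0 0.3; 0 0 0 10 0 0 0.3; 0 0 0 8 0 0 0.3; 0 0 0 6 0 0 0.3",
)

```text
time_s: 22.45
eef_pos: [0.4999, -0.0256, 0.0334]
eef_rot: [0.0, 0.995, 0.096, -0.0]
wrist_force: [-0.3, -0.8, -4.6]
opening: 0.579
grasp_force: 63.9
```

servo_tool(
  commands="0 0 0 5 0 0 0.3; 0 0 0 5 0 0 0.3; 0 0 0 4 0 0 0.3; 0 0 0 3 0 0 0.3; 0 0 0 0 0 0 0.3",
)

```text
time_s: 23.08
eef_pos: [0.5164, -0.0226, 0.0336]
eef_rot: [0.001, 0.995, 0.096, 0.0]
wrist_force: [0.3, 0.4, -3.7]
opening: 0.581
grasp_force: 63.8
```

Another ~6 mm to home. I'll advance until the stop is felt.

servo_tool(
  commands="0 0 0 3 0 0 0.3; 0 0 0 2 0 0 0.3; 0 0 0 0 0 0 0.3",
)

```text
time_s: 23.45
eef_pos: [0.5212, -0.0216, 0.0336]
eef_rot: [0.001, 0.995, 0.096, 0.0]
wrist_force: [-0.2, 0.1, -4.4]
opening: 0.581
grasp_force: 63.8
```

servo_tool(
  commands="0 0 0 1.5 0 0 0.3; 0 0 0 1 0 0 0.3; 0 0 0 0 0 0 0.3",
)

```text
time_s: 23.82
eef_pos: [0.5236, -0.0211, 0.0336]
eef_rot: [0.001, 0.995, 0.096, -0.0]
wrist_force: [0.6, 0.1, -4.5]
opening: 0.579
grasp_force: 63.8
```

servo_tool(
  commands="0 0 0 1 0 0 0.3; 0 0 0 1 0 0 0.3; 0 0 0 0 0 0 0.3",
)

```text
time_s: 24.2
eef_pos: [0.5247, -0.0208, 0.0334]
eef_rot: [0.0, 0.995, 0.096, -0.001]
wrist_force: [-4.0, -0.8, -1.6]
opening: 0.578
grasp_force: 63.9
```

servo_tool(
  commands="0 0 0 1 0 0 0.3; 0 0 0 1 0 0 0.3; 0 0 0 0 0 0 0.3",
)

```text
time_s: 24.58
eef_pos: [0.5247, -0.0207, 0.033]
eef_rot: [0.0, 0.995, 0.096, -0.003]
wrist_force: [-13.4, -2.9, 4.3]
opening: 0.583
grasp_force: 64.4
```

servo_tool(
  commands="0 0 0 -2.5 0 0 0.3; 0 0 0 0 0 1 0.3; 0 0 0 0 0 0.8 0.3; 0 0 0 0 0 0 0.3",
)

```text
time_s: 25.08
eef_pos: [0.5247, -0.0208, 0.0316]
eef_rot: [0.0, 0.995, 0.096, -0.0]
wrist_force: [-3.4, -1.6, -3.0]
opening: 0.577
grasp_force: 63.8
```

```bash
python3 - <<'E'
from h import *
plan(.5247,-.0208,.0316,11,1)
s=camera("side");cv2.imwrite("pics/s9.png",s)
a=cv2.imread("pics/s8.png")
for k in(a,s):
    h=cv2.cvtColor(k[155:205,235:285],cv2.COLOR_BGR2HSV);m=(h[...,0]>18)&(h[...,0]<36)&(h[...,1]>110);ys,xs=np.nonzero(m)
    print(m.sum(),[(int(x)+235,int(y)+155) for x,y in zip(xs,ys) if x>8 and y>5][:30])
for th in(0,1.2):
    r=np.radians(11);e=np.array([np.cos(r),np.sin(r)]);l=np.array([.561,-.0138])+e*np.sin(th)*.02;print(th,proj("side",[*l,.058-.02*np.cos(th)]),proj("top",[*l,.058-.02*np.cos(th)]))
E
```

```text
t 25.07 pos [ 0.5247 -0.0208  0.0316] yaw 10.99 open 0.577 F [-3.4 -1.6 -3. ] rv [ 0.001  0.001 -0.   ]
0.001 0.001 -0.0 -0.0 -0.0 -0.0
321 [(244, 161), (245, 161), (246, 161), (247, 161), (248, 161), (249, 161), (250, 161), (251, 161), (252, 161), (244, 162), (245, 162), (246, 162), (247, 162), (248, 162), (249, 162), (250, 162), (251, 162), (244, 163), (245, 163), (246, 163), (247, 163), (248, 163), (249, 163), (250, 163), (248, 164), (249, 164), (250, 164), (248, 165), (249, 165), (248, 166)]
321 [(244, 161), (245, 161), (246, 161), (247, 161), (248, 161), (249, 161), (250, 161), (251, 161), (252, 161), (244, 162), (245, 162), (246, 162), (247, 162), (248, 162), (249, 162), (250, 162), (251, 162), (244, 163), (245, 163), (246, 163), (247, 163), (248, 163), (249, 163), (250, 163), (248, 164), (249, 164), (250, 164), (248, 165), (249, 165), (248, 166)]
0 [257.7 174.7] [318.1 178.3]
1.2 [251.7 170.7] [317.2 170.1]
```

servo_tool(
  commands="0 0 0 -0.5 0 1 0.3; 0 0 0 0 0 0.5 0.3; 0 0 0 0 0 0 0.3",
)

```text
time_s: 25.5
eef_pos: [0.5248, -0.0208, 0.0313]
eef_rot: [0.001, 0.995, 0.096, 0.0]
wrist_force: [-6.5, 0.5, 8.4]
opening: 0.577
grasp_force: 65.1
```

servo_tool(
  commands="0 0 0 0 0 -1.5 0.5; 0 0 0 0 0 0 0.75; 0 0 0 0 0 0 1; 0 0 0 0 0 0 1; 0 0 0 0 0 -15 1",
)

```text
time_s: 26.12
eef_pos: [0.5236, -0.0207, 0.0464]
eef_rot: [0.0, 0.995, 0.096, -0.001]
wrist_force: [-0.2, 0.7, 0.1]
opening: 1.0
grasp_force: 0.0
```

servo_tool(
  commands="0 0 0 0 0 -30 1; 0 0 0 0 0 -50 1; 0 0 0 0 0 -50 1; 0 0 0 -20 50 0 1; 0 0 0 -30 50 0 1",
)

```text
time_s: 26.75
eef_pos: [0.4954, -0.1296, 0.1794]
eef_rot: [0.002, 0.995, 0.097, 0.002]
wrist_force: [0.7, -0.8, -0.6]
opening: 0.999
grasp_force: 0.0
```

servo_tool(
  commands="0 0 0 -10 55 0 1; 0 0 0 0 55 0 1; 0 0 0 0 55 0 1; 0 0 0 0 0 0 1",
)

```text
time_s: 27.25
eef_pos: [0.5163, -0.2963, 0.1782]
eef_rot: [0.002, 0.996, 0.094, 0.001]
wrist_force: [0.3, -0.2, 0.5]
opening: 0.999
grasp_force: 0.0
```

```bash
python3 - <<'E'
from h import *
plan(.5247,-.0208,.2,11,1)
t=camera("top");s=camera("side");cv2.imwrite("pics/t10.png",t);cv2.imwrite("pics/s10.png",s)
def comp(im,box):
    k=im.astype(int);w=np.clip(np.minimum(k[...,2]-k[...,1],k[...,2]-k[...,0])-30,0,None)*1.0
    z=np.zeros_like(w);u0,v0,u1,v1=box;z[v0:v1,u0:u1]=w[v0:v1,u0:u1]
    n,l,_,_=cv2.connectedComponentsWithStats((z>0).astype(np.uint8));o=[]
    for i in range(1,n):
        ys,xs=np.nonzero(l==i);ww=z[ys,xs];o.append(((xs*ww).sum()/ww.sum(),(ys*ww).sum()/ww.sum(),ww.sum()))
    return o
for c in comp(t,(295,175,350,235)):print("mark",np.round(c,1),pl("top",c[0],c[1],.076))
# yellow around flap region in top image: before vs after
r=np.radians(11);e=np.array([np.cos(r),np.sin(r)]);D=np.array([.561,-.0138])
for x,z in((-.066,.076),(-.012,.076),(.035,.046),(.0,.046),(.006,.071),(.02,.05)):print(x,z,proj("top",[*(D+e*x),z]),proj("side",[*(D+e*x),z]))
for n,im,b in(("top",t,(310,163,328,186)),("side",s,(240,158,275,190))):
    h=cv2.cvtColor(im,cv2.COLOR_BGR2HSV);u0,v0,u1,v1=b;m=(h[...,0]>15)&(h[...,0]<36)&(h[...,1]>100)
    print(n);print("\n".join("".join("Y" if m[v,u] else ("B" if 100<h[v,u,0]<125 and h[v,u,1]>110 else ".") for u in range(u0,u1)) for v in range(v0,v1)))
E
```

```text
t 27.25 pos [ 0.5163 -0.2963  0.1782] yaw 10.75 open 0.999 F [ 0.3 -0.2  0.5] rv [ 0.003 -0.001 -0.004]
0.003 -0.001 -0.004 59.7 -269.1 -22.6
mark [331.  190.7 522. ] [ 0.5271 -0.0393  0.076 ]
mark [316.1 193.7 504. ] [ 0.5198 -0.0043  0.076 ]
mark [319. 205.  18.] [ 0.4934 -0.011   0.076 ]
-0.066 0.076 [325.6 203.8] [279.7 166.3]
-0.012 0.076 [321.  181.3] [261.8 164.7]
0.035 0.046 [315.7 163.8] [246.4 171.5]
0.0 0.046 [318.5 177.9] [257.7 172.6]
0.006 0.071 [319.3 174.1] [255.8 165.6]
0.02 0.05 [317.1 169.6] [251.3 170.9]
top
..................
..................
..................
..................
..................
..................
..................
..................
..................
..................
................BB
...........BBBBBBB
......BBBBBBBBBBBB
.BBBBBBBBBBBBBBBBB
BBBBBBBBBBBBBBBBBB
BBBBBBBBBBBBB.....
BBBBBBBBB.........
BBB...............
..................
..................
..................
..................
..................
side
YYYYYYYYYYYYYYY....................
YYYYYYYYYYYYYYY....................
YYYYYYYYYYYYYY.....BB..............
YYYYYYYYYYYYY...
[... 327 characters left out ...]
................
YY..B...........BBB................
YY.BB...........BBB................
YY.B............BB.................
Y..B............B..................
YY.................................
YY.................................
YY.................................
YY.................................
YY.................................
...................................
...................................
...................................
...................................
...................................
...................................
...................................
...................................
...................................
...................................
```

```bash
python3 - <<'E'
from h import *
t=cv2.imread("pics/t10.png");a=cv2.imread("pics/top0.png")
for n,k in(("before",a),("after",t)):
    print(n);[print([tuple(int(x) for x in k[v,u]) for u in range(313,324,2)]) for v in (165,167,169,171)]
z6=rect(cv2.imread("pics/t6.png"),"top",(.55235,.1642),10.1);z=rect(t,"top",(.5235,-.0218),11.3)
f=lambda z:cv2.GaussianBlur(cv2.cvtColor(z,cv2.COLOR_BGR2GRAY),(0,0),5).astype(np.float32)
A=f(z6)[140:360,150:390]
r=cv2.matchTemplate(f(z)[100:400],A,cv2.TM_CCOEFF_NORMED);_,mx,_,loc=cv2.minMaxLoc(r);print("wheel corr",mx,"shift mm",(loc[0]-150)/10,(loc[1]-40)/10)
for nm in("t5","t3"):
    r=cv2.matchTemplate(f(rect(cv2.imread(f"pics/{nm}.png"),"top",(.55235,.1642),10.1))[100:400],A,cv2.TM_CCOEFF_NORMED);_,mx,_,loc=cv2.minMaxLoc(r);print(nm,mx,(loc[0]-150)/10)
def bright(n,b,f0="top0"):
    pass
E
```

```text
before
[(81, 85, 87), (144, 147, 147), (97, 105, 109), (157, 154, 149), (151, 148, 145), (151, 146, 144)]
[(85, 89, 89), (158, 151, 147), (79, 86, 89), (151, 148, 145), (148, 146, 143), (148, 144, 140)]
[(122, 119, 116), (140, 143, 142), (100, 105, 108), (151, 147, 144), (150, 146, 143), (149, 146, 143)]
[(156, 151, 149), (116, 124, 127), (124, 129, 132), (148, 143, 141), (150, 146, 144), (150, 146, 144)]
after
[(141, 142, 143), (82, 86, 87), (35, 40, 43), (89, 94, 96), (54, 54, 54), (162, 161, 156)]
[(81, 85, 86), (160, 153, 148), (84, 90, 95), (161, 156, 152), (164, 158, 154), (153, 150, 146)]
[(122, 119, 116), (140, 144, 142), (100, 107, 108), (151, 147, 143), (154, 150, 146), (77, 84, 86)]
[(154, 151, 148), (116, 122, 127), (122, 128, 131), (150, 145, 141), (152, 148, 145), (42, 43, 46)]
wheel corr 0.8056697845458984 shift mm -0.4 -0.4
t5 0.7117502689361572 7.0
t3 0.618080735206604 -0.2
```

```bash
python3 -c "
from bench import *
print(hand_in())"
```

```text
the job is handed in; nothing more can be done
None
```

I handed the job in at about 27 s: the counter stands on the dock's base plate against the blue stop, its wheel was set to 6 on the mat and read unchanged afterwards, and the jar and reel were not approached. The flap looks down because no raised flap shows behind the portal, but I could not see it directly.

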